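# Jog the dust gate with the paddle toggle

## Task

Jog the dust gate open: on the switch box whose lever ends in a flat paddle, push the lever all the way over towards the end of its box that carries the round lamp lens, hold it there for about a second, then let it spring back upright. Do not push it the other way, and leave the ball-ended lever on the other box alone.

Things in the scene. Friction and masses are not known exactly. Their poses are not given: they have to be found in the camera images.
- paddle_switch: The switch to use: fixed grey box 140 x 70 x 45 mm high. Origin: centre of its underside, on the bench. x runs along the 140 mm and points to the end with a round white lamp lens in a black 30 mm bezel (46 mm from the centre, top 59 mm above the bench). From the middle of its top rises a lever ending in a flat black paddle, 12 mm thick along x, 28 mm wide along y, 85 to 130 mm above the bench when upright.
- paddle_lever (a joint): The paddle lever: 0 rad upright, positive towards the lamp end (+x of its box), stops at +0.5 and -0.5. Pivot at the centre of the box's top, 45 mm above the bench. A spring (0.5 N m per rad, about 4 N on the paddle near the stop) recentres it within 0.3 s when let go; it follows a finger that backs away.
- ball_switch: The other switch, to be left alone: fixed grey box 140 x 70 x 45 mm high. Origin: centre of its underside, on the bench. x runs along the 140 mm and points to the end with a round white lamp lens in a black 30 mm bezel (46 mm from the centre, top 59 mm above the bench). Its lever, in the middle, ends in a black ball of 28 mm diameter, top 130 mm above the bench.
- ball_lever (a joint): The ball lever, with the same pivot and spring as the paddle lever: 0 rad upright, positive towards its own box's lamp end. It is to stay upright.

How it is judged:
By the outcome, as a careful person would: the job done as asked, in the order asked, and still so for the second after the job is handed in, with the robot touching nothing.
It also fails if it takes over 40 s, if anything falls off the work surface, if the arm or the gripper's body presses on something with over 40 N, if the wrist force passes 120 N, or if a joint passes its speed limit or range.

## Robot

A 6-joint arm with a two-finger parallel gripper is mounted at the origin on a cart in front of the work surface, level with it; the furniture and walls round the work are solid. World frame = base frame: x ahead of the robot, y to its left, z up, the work surface at z = 0. Lengths are in m, angles in rad, forces in N, time in s.
With the tool pointing down it reaches from about 0.375 to 0.975 m from the base axis. Payload 3.8 kg.
Tool frame: the origin (TCP) lies midway between the tips of the shut fingers; the grasp point (between the pads) lies 19 mm behind it; x points along the fingers, z is the direction in which the jaws open and shut, and the axes are right-handed (so a half turn about x gives the same grasp; the last joint's range is limited). The gripper opens to 85 mm and grips with 20 to 120 N. Pads are 22 mm wide; open, the fingers measure 114 mm over their backs; the gripper's body (76 mm by 85 mm) begins 54 mm behind the grasp point. The pads swing forward as they close: fully open they stand 13 mm farther back than shut.
Start: joints at [1.287, 0.264, 1.604, -0, 1.274, -0.037], TCP at [0.165, 0.655, 0.202] pointing down, gripper open.
Joint ranges: [-2.63, 2.63], [-0.94, 2.18], [0.31, 2.57], [-1.31, 4.45], [0, 2.66], [-2.55, 2.55]. Speed limits (rad/s): [2.57, 2.57, 3.14, 3.14, 3.14, 3.14].

## Interface

Orientations are given as a rotation vector (axis times angle).
In Python, from workcell import * gives the robot as it stands. The module is installed in compiled form; this text tells all that it offers.
- The arm moves only by the tool carry_out, never from a script. Its arguments are lists of equal length, an entry for each row: "offset": the shift along the tool's x, y, z in cm, a list of three; "delta_rot": the turn, a rotation vector about the tool's x, y, z in degrees, a list of three. A call has exactly 5 rows; each row shifts and turns the commanded pose from where the row before left it, along the tool's axes as they then stand; what a row does not reach is not made up. A row lasts 1/12 s, in which the tool goes at most 41.7 mm and 7.16 degrees, less where a joint would pass 70% of its speed; a pose out of reach is approached as far as the arm can. A call is refused whole if a number of a shift passes 4.17 or a number of a turn 7.16, either way. A call with a gripper value outside its range is refused whole. "fingers" is the opening, from -1 (shut) to 1 (fully open), set as the call begins (left out, the last holds). The fingers move at their own pace and stop on an object; "newtons" is the grip in N (left out, the last holds). Time passes only in rows, so rows that do not move let the fingers close, or fill a call up. It gives the time, the measured TCP pose, the force and the opening at its end, in the units of the state.
- read_state(): the state, without advancing time (a new reading comes with each control period).
- read_camera(name): name is "side" or "top" or "wrist"; returns (picture, depth): 420x560x3 uint8, red, green, blue; 420x560 float32, m along the optical axis (not along the pixel's ray), 0 where there is no reading.
- get_calibration(name): a dict with "fx", "fy", "cx", "cy" (pixels), "distortion" ([k1, k2, p1, p2, k3] as OpenCV has them; the pictures are not rectified), "R" (3x3) and "t" (3): a world point X has camera coordinates R X + t; the wrist camera has in their place "mount" (4x4, takes a point from camera to tool coordinates, whose origin is the TCP and whose axes are the tool frame's). Camera axes: x right, y down, z forward; pixel columns grow to the right and rows downward; lengths in m; the calibration is good to about 2 mm. A picture is of the moment at which its call begins: read the wrist's pose just before it. get_calibration takes no time and is no camera call.
- finish_job(): hands the job in, once; it reports no verdict.
The state is a dict: "time": time; "q": joint angles; "joint_vel": joint speeds; "joint_torque": joint torques, N m; "tool_pos": TCP position; "tcp_rot": TCP orientation; "wrist_force": force on the tool from outside, world axes, zero at the start; "torque": the same for the moment, N m; "width": opening from 0.0 (shut) to 1.0 (fully open).
Only numpy, scipy, OpenCV 4.12 (cv2) and the standard library are available. Lean on these libraries where they do the work, as an engineer would, in place of code of your own. Each camera call takes 0.05 s, during which the arm holds its last target. There are 200 camera calls.

## Working session

There is one attempt and no reset: what is moved stays moved. The work goes in short steps, Python scripts to look and compute and a tool call to move; the robot and the scene stay as the last step left them, time stands still between calls to the robot, and variables do not carry over. Pictures are saved under pics/ and viewed, about 8 in all and at most 12, crops included, and the job is handed in when it is done.

Besides the shell and the picture viewer there is one more tool, called after ">>>" by a JSON object that holds its "name" and its "arguments", one argument or row to a line. carry_out: Moves the arm, as the interface text tells. Its arguments: {"type":"object","properties":{"offset":{"type":"array"},"delta_rot":{"type":"array"},"fingers":{"type":"number"},"newtons":{"type":"number"}},"required":["offset","delta_rot"]}

```bash
mkdir -p pics
python3 - <<'E'
from workcell import *
import cv2,numpy as np
s=read_state();print(s)
a,d=read_camera("top");b,d2=read_camera("side")
np.savez("v.npz",a=a,d=d,b=b,d2=d2)
cv2.imwrite("pics/top.png",a[:,:,::-1]);cv2.imwrite("pics/side.png",b[:,:,::-1])
for n in("top","side"):
  c=get_calibration(n);R=np.array(c["R"]);print(n,c,-R.T@np.array(c["t"]))
E
```

```text
{'time': 0.0, 'q': array([ 1.28708523e+00,  2.64763305e-01,  1.60536552e+00, -1.75112628e-05,
        1.27365659e+00, -3.69086866e-02]), 'joint_vel': array([ 0.00056009, -0.00192824,  0.00014724, -0.00093836,  0.0002498 ,
       -0.00019832]), 'joint_torque': array([ 1.54883863e-03, -5.15124357e+01, -3.67306387e+01,  2.25195040e-04,
        1.28374898e-02,  2.71779314e-06]), 'tool_pos': array([0.16470163, 0.65379709, 0.2004598 ]), 'tcp_rot': array([-1.02684116,  1.31770928,  1.0246773 ]), 'wrist_force': array([-0.97147617, -0.34219891,  0.72064326]), 'torque': array([5.02563001e-03, 4.10924442e-05, 2.60222107e-02]), 'width': 0.9961379337241104}
top {'fx': 412.46694629283064, 'fy': 412.46694629283064, 'cx': 280.7674295532614, 'cy': 209.4441286765173, 'distortion': array([-0.07156575,  0.        ,  0.        ,  0.        ,  0.        ]), 'R': array([[-0.0294965 , -0.99949339,  0.01195477],
       [-0.99858952,  0.02893738, -0.04451525],
       [ 0.04414676, -0.01325095, -0.99893717]]), 't': array([0.17619486, 0.52922792, 0.88702098])} [0.49451948 0.172545   0.90753057]
side {'fx': 467.8382888219544, 'fy': 467.8382888219544, 'cx': 279.4946712433658, 'cy': 206.41628101089242, 'distortion': array([-0.14334793,  0.        ,  0.        ,  0.        ,  0.        ]), 'R': array([[-0.9865585 , -0.16340015, -0.00164797],
       [-0.06609089,  0.40821863, -0.91048863],
       [ 0.14944671, -0.89814138, -0.41353082]]), 't': array([0.57208852, 0.0096292 , 1.04363349])} [0.4090676  1.02687895 0.44128468]
```

View pics/top.png

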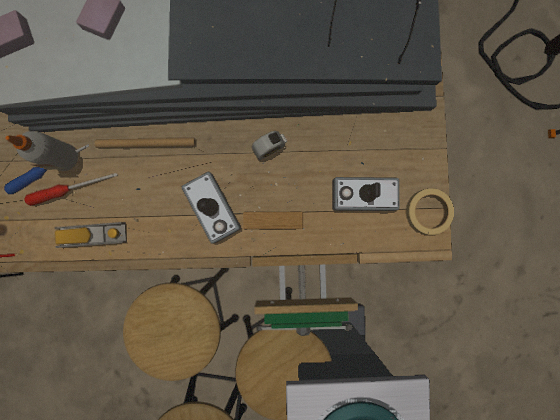

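View pics/side.png

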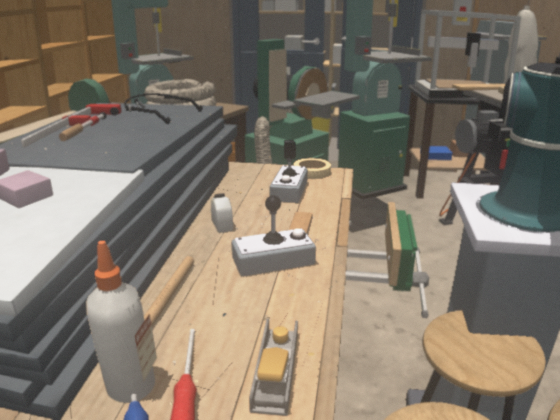

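Both boxes are visible: top view, one at about (210,207) and one at (366,194); in the side view, at (273,245) and (290,180). The near one in the side view seems ball-ended. I'll measure and enlarge both.

```bash
cat > h.py <<'E'
import numpy as np,cv2
from workcell import *
def ray(n,uv):
    c=get_calibration(n);K=np.array([[c["fx"],0,c["cx"]],[0,c["fy"],c["cy"]],[0,0,1]])
    p=cv2.undistortPoints(np.array(uv,float).reshape(-1,1,2),K,np.array(c["distortion"])).reshape(-1,2)
    R=np.array(c["R"]);return -R.T@np.array(c["t"]),np.c_[p,np.ones(len(p))]@R
def onplane(n,uv,z):
    o,d=ray(n,uv);return o+d*((z-o[2])/d[:,2])[:,None]
E
python3 - <<'E'
from h import *
v=np.load("v.npz");a,b,d=v["a"],v["b"],v["d"]
hsv=cv2.cvtColor(a,cv2.COLOR_RGB2HSV)
for x0,x1,y0,y1 in((325,405,170,218),(175,248,165,250)):
  m=((hsv[y0:y1,x0:x1,1]<45)&(hsv[y0:y1,x0:x1,2]>110)).astype(np.uint8)
  cs=cv2.findContours(m,0,2)[0];c=max(cs,key=cv2.contourArea)+[x0,y0]
  r=cv2.minAreaRect(c);bp=cv2.boxPoints(r)
  P=onplane("top",bp,.045);print(r,P.round(4).tolist(),P.mean(0),[np.linalg.norm(P[i]-P[i-1]) for i in range(4)])
  print("depth z",np.median(d[y0:y1,x0:x1]))
A=cv2.resize(a[165:225,325:405],(400,300),interpolation=3);B=cv2.resize(a[165:250,175:250],(400,453)[:2],interpolation=3)
C=cv2.resize(b[130:210,250:330],(400,400),interpolation=3)
o=np.zeros((453,800,3),np.uint8);o[:300,:400]=A;o[:400,400:]=C
cv2.imwrite("pics/crop.png",o[:,:,::-1])
E
```

```text
((366.5, 193.0), (28.0, 61.0), 90.0) [[0.5935, 0.0429, 0.045], [0.5901, -0.0872, 0.045], [0.5307, -0.0846, 0.045], [0.5344, 0.045, 0.045]] [ 0.56216262 -0.02097861  0.045     ] [np.float64(0.05907996497294325), np.float64(0.13009868986589324), np.float64(0.05945850446203783), np.float64(0.12964512338063505)]
depth z 0.87170756
((209.7243194580078, 207.1459503173828), (62.385032653808594, 28.385189056396484), 62.10273361206055) [[0.5875, 0.3659, 0.045], [0.6139, 0.3125, 0.045], [0.4964, 0.2539, 0.045], [0.4702, 0.307, 0.045]] [0.54197673 0.30984561 0.045     ] [np.float64(0.13125516301688642), np.float64(0.05962086154319499), np.float64(0.13134073175632258), np.float64(0.05920476285581602)]
depth z 0.9026225
```

View pics/crop.png

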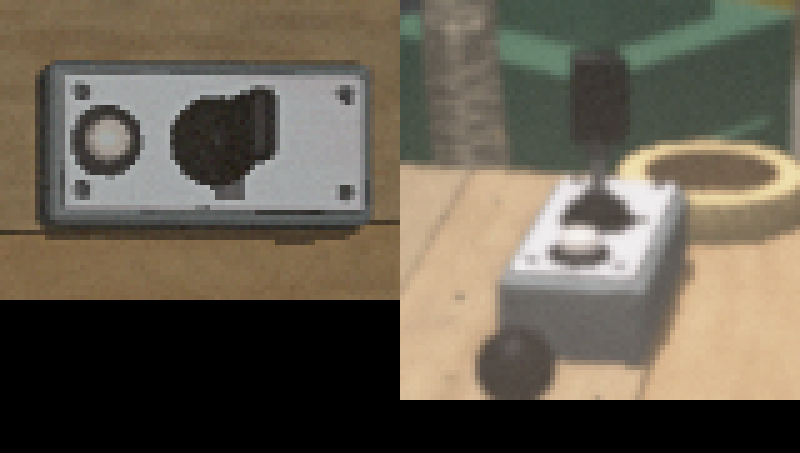

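The right box in the top view is the paddle switch: lens at crop (106,140), i.e. pixel (346,193), paddle at (378,190). The lens is on the +y side. The left box has the ball.

Run:
```python
from h import *
from scipy.spatial.transform import Rotation as Ro
print("lamp",onplane("top",[[346.2,193]],.059),"paddle top",onplane("top",[[378,189.5]],.13))
print("side paddle top",onplane("side",[[250+600/5-80+0,130+50/5]],.13))
s=read_state();R=Ro.from_rotvec(s["tcp_rot"]).as_matrix();print(R.round(3))
u=np.array([.026,1,0]);u/=np.linalg.norm(u);c=np.array([.562,-.021,0])
t=c-.055*u;t[2]=.2;print(t,"tool-axes shift cm",R.T@(t-s["tool_pos"])*100)
# turn about tool x to bring tool y along u
print("turn",np.degrees(np.arctan2(R[:,2]@u,R[:,1]@u)))
```

```text
lamp [[0.56216831 0.02482062 0.059     ]] paddle top [[ 0.56152215 -0.02400702  0.13      ]]
side paddle top [[ 0.55887225 -0.02557106  0.13      ]]
[[-0.001 -0.97   0.244]
 [-0.002  0.244  0.97 ]
 [-1.     0.    -0.002]]
[ 0.56057048 -0.07598142  0.2       ] tool-axes shift cm [  0.18285054 -56.21514699 -61.09887501]
turn 77.34976314266378
```

>>> {"name": "carry_out", "arguments": {
  "offset": [
    [0,0,0],
    [0,0,0],
    [0,-1.9,-3.27],
    [0,-1.9,-3.27],
    [0,-1.9,-3.27]
  ],
  "delta_rot": [
    [-6.3,0,0],
    [-6.3,0,0],
    [0,0,0],
    [0,0,0],
    [0,0,0]
  ],
  "fingers": -1,
  "newtons": 40
}}

```text
time: 0.52
tool_pos: [0.2191, 0.5536, 0.2006]
tcp_rot: [-1.192, 1.223, 1.19]
wrist_force: [0.5, -0.7, -0.3]
width: 0.297
```

>>> {"name": "carry_out", "arguments": {
  "offset": [
    [0,-1.9,-3.27],
    [0,-1.9,-3.27],
    [0,-1.9,-3.27],
    [0,-1.9,-3.27],
    [0,-1.9,-3.27]
  ],
  "delta_rot": [
    [0,0,0],
    [0,0,0],
    [0,0,0],
    [0,0,0],
    [0,0,0]
  ]
}}

```text
time: 0.93
tool_pos: [0.31, 0.387, 0.2013]
tcp_rot: [-1.19, 1.222, 1.19]
wrist_force: [1.0, 0.2, 0.6]
width: 0.002
```

>>> {"name": "carry_out", "arguments": {
  "offset": [
    [0,-1.9,-3.27],
    [0,-1.9,-3.27],
    [0,-1.9,-3.27],
    [0,-1.9,-3.27],
    [0,-1.9,-3.27]
  ],
  "delta_rot": [
    [0,0,0],
    [0,0,0],
    [0,0,0],
    [0,0,0],
    [0,0,0]
  ]
}}

```text
time: 1.35
tool_pos: [0.4005, 0.2211, 0.2015]
tcp_rot: [-1.19, 1.222, 1.19]
wrist_force: [-0.3, 0.4, -0.1]
width: 0.003
```

>>> {"name": "carry_out", "arguments": {
  "offset": [
    [0,-1.9,-3.27],
    [0,-1.9,-3.27],
    [0,-1.9,-3.27],
    [0,-1.9,-3.27],
    [0,-1.9,-3.27]
  ],
  "delta_rot": [
    [0,0,0],
    [0,0,0],
    [0,0,0],
    [0,0,0],
    [0,0,0]
  ]
}}

```text
time: 1.77
tool_pos: [0.4911, 0.0551, 0.2015]
tcp_rot: [-1.189, 1.222, 1.189]
wrist_force: [0.9, 1.1, 0.7]
width: -0.003
```

>>> {"name": "carry_out", "arguments": {
  "offset": [
    [0,-1.9,-3.27],
    [0,-1.9,-3.27],
    [0,-1.9,-3.27],
    [0,0,0],
    [0,0,0]
  ],
  "delta_rot": [
    [0,0,0],
    [0,0,0],
    [0,0,0],
    [0,0,0],
    [0,0,0]
  ]
}}

```text
time: 2.18
tool_pos: [0.5454, -0.0443, 0.201]
tcp_rot: [-1.186, 1.224, 1.188]
wrist_force: [-1.0, 0.1, 0.6]
width: -0.003
```

```bash
cat > chk.py <<'E'
from h import *
from scipy.spatial.transform import Rotation as Ro
s=read_state();R=Ro.from_rotvec(s["tcp_rot"]).as_matrix();print(s["time"],s["tool_pos"],s["wrist_force"],R.round(3).tolist())
u=np.array([.026,1,0]);u/=np.linalg.norm(u);c=np.array([.5615,-.022,0]);w=np.array([u[1],-u[0],0])
e=s["tool_pos"]-c;print("box x,y,z mm",e@u*1e3,-e@w*1e3,e[2]*1e3)
t=c-.055*u;t[2]=.1;print("to start, cm",R.T@(t-s["tool_pos"])*100)
E
python3 chk.py
```

```text
2.1833 [ 0.54541777 -0.04432226  0.20103994] [-1.01629828  0.08478982  0.6377358 ] [[-0.001, -1.0, 0.03], [0.0, 0.03, 1.0], [-1.0, 0.001, 0.0]]
box x,y,z mm -22.732718795372932 15.49661178071587 201.03994016973007
to start, cm [10.10088359 -1.57853263 -3.22246872]
```

>>> {"name": "carry_out", "arguments": {
  "offset": [
    [0,-1.58,-3.22],
    [0,0,0],
    [3.4,0,0],
    [3.4,0,0],
    [3.3,0,0]
  ],
  "delta_rot": [
    [0,0,0],
    [0,0,0],
    [0,0,0],
    [0,0,0],
    [0,0,0]
  ]
}}

```text
time: 2.6
tool_pos: [0.5602, -0.074, 0.1003]
tcp_rot: [-1.191, 1.22, 1.189]
wrist_force: [0.4, 0.2, 0.1]
width: 0.002
```

```bash
python3 chk.py
python3 - <<'E'
from h import *
a,_=read_camera("top");b,_=read_camera("side")
o=np.zeros((450,800,3),np.uint8)
o[:,:400]=cv2.resize(a[150:240,320:400],(400,450),interpolation=3);o[:,400:]=cv2.resize(b[120:210,250:330],(400,450),interpolation=3)
cv2.imwrite("pics/pre.png",o[:,:,::-1])
E
```

```text
2.6 [ 0.56015894 -0.07402596  0.10028239] [0.35547593 0.19772769 0.06568787] [[0.002, -1.0, 0.026], [0.0, 0.026, 1.0], [-1.0, -0.002, 0.0]]
box x,y,z mm -52.04323819337159 -0.011614437153680253 100.28238865404018
to start, cm [ 0.02818938  0.00117364 -0.29568085]
```

View pics/pre.png

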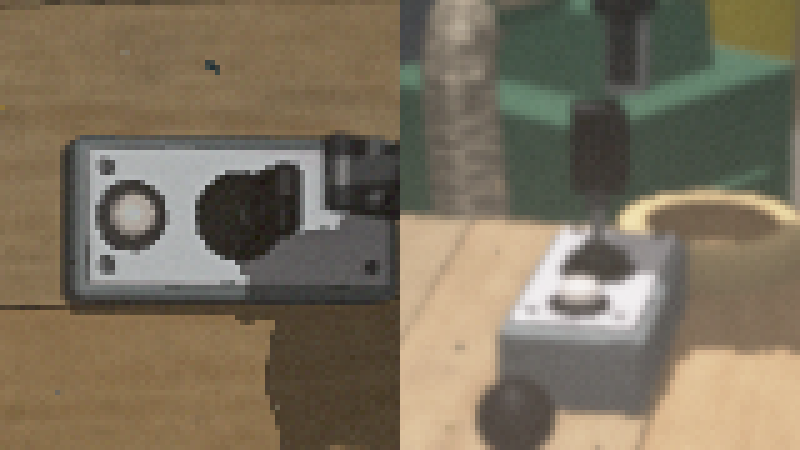

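The finger looks higher and off to one side of where I expected in the side view (tip at crop (625,85), paddle top at (600,97)). I'll check that against the projected TCP.

Run:
```python
from h import *
s=read_state();p=s["tool_pos"]
X=np.array([p,p+[0,0,.03],[.5615,-.022,.13],[.5615,-.022,.085],[.562,.0248,.059]])
for n in("top","side"):
    c=get_calibration(n);K=np.array([[c["fx"],0,c["cx"]],[0,c["fy"],c["cy"]],[0,0,1]])
    q=cv2.projectPoints(X,cv2.Rodrigues(np.array(c["R"]))[0],np.array(c["t"]),K,np.array(c["distortion"]))[0].reshape(-1,2)
    print(n,q.round(1).tolist(), "crop", ((q-([320,150] if n=="top" else [250,120]))*5+([0,0] if n=="top" else [400,0])).round().tolist())
d=read_camera("side");a,dd=d
hsv=cv2.cvtColor(a,cv2.COLOR_RGB2HSV)
print(dd[125:165:3,285:302:2].round(3))
W=read_camera("wrist")[0];cv2.imwrite("pics/w.png",W[:,:,::-1])
```

```text
top [[397.9, 194.4], [402.5, 193.1], [377.0, 189.5], [371.5, 191.6], [346.2, 193.1]] crop [[390.0, 222.0], [413.0, 216.0], [285.0, 198.0], [258.0, 208.0], [131.0, 215.0]]
side [[294.7, 148.7], [294.8, 137.0], [288.7, 140.4], [288.6, 158.6], [285.3, 175.7]] crop [[623.0, 143.0], [624.0, 85.0], [593.0, 102.0], [593.0, 193.0], [577.0, 278.0]]
[[2.639 2.646 2.608 1.121 1.12  1.116 1.112 1.122 2.677]
 [2.639 2.631 2.608 1.127 1.116 1.12  1.117 1.127 2.667]
 [2.648 2.634 2.626 1.129 1.123 1.121 1.119 1.127 2.684]
 [2.653 2.64  2.638 1.134 1.122 1.126 1.12  1.129 2.7  ]
 [2.669 2.627 2.65  1.138 1.138 1.136 1.133 2.675 2.691]
 [1.098 1.096 1.1   1.096 1.092 2.648 2.661 2.648 2.643]
 [1.093 1.093 1.091 1.092 1.088 1.095 2.586 2.596 2.622]
 [1.095 1.097 1.098 1.094 1.094 1.095 2.596 2.623 2.626]
 [1.1   1.099 1.099 1.097 1.097 1.101 2.603 2.629 2.636]
 [1.105 1.101 1.098 1.104 1.097 1.105 2.618 2.611 2.646]
 [1.109 1.104 1.104 1.105 1.102 1.11  2.614 2.646 2.64 ]
 [1.113 1.111 1.106 1.106 1.104 2.626 2.635 2.641 2.662]
 [2.585 1.116 1.11  1.113 2.621 2.617 1.283 1.283 1.277]
 [2.598 2.592 1.115 2.598 2.606 1.259 1.26  1.278 1.285]]
```

View pics/w.png

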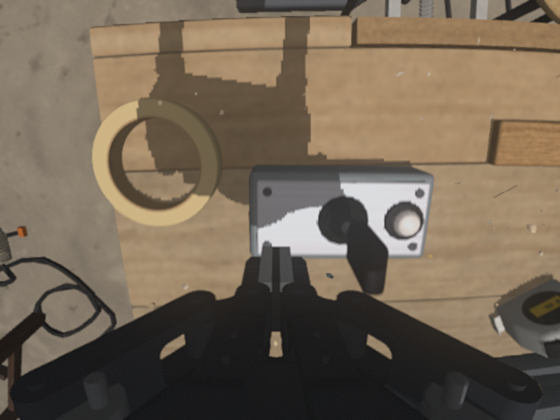

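The wrist view shows the shut fingertips at (275,250) beside the box's far half, with the paddle at (370,270) to the right (+y). The side view still puts the tip too high, so I'll check it with depth.

Run:
```python
from h import *
s=read_state();print(s["tool_pos"],s["width"])
def cloud(n,dd,u0,u1,v0,v1):
    v,u=np.mgrid[v0:v1,u0:u1];u=u.ravel();v=v.ravel();o,d=ray(n,np.c_[u,v]);return (o+d*dd[v,u][:,None]),u,v
_,dd=read_camera("side")
P,u,v=cloud("side",dd,291,302,120,165)
k=(np.abs(P[:,0]-.56)<.1)&(P[:,1]<-.035)&(P[:,2]>.06)&(P[:,1]>-.2)
Q=P[k]
for r in range(120,165,2):
    q=Q[v[k]==r]
    if len(q): print(r,len(q),np.median(q,0).round(3))
P,u,v=cloud("side",dd,280,298,130,170);k=(P[:,1]>-.035)&(P[:,1]<0)&(P[:,2]>.06)
print("paddle",P[k].min(0),P[k].max(0),np.median(P[k],0))
c=get_calibration("wrist");M=np.array(c["mount"]);print(M.round(3),c["fx"],c["cx"],c["cy"])
q=np.linalg.inv(M)@[0,0,0,1];print("tcp in wrist px",c["fx"]*q[0]/q[2]+c["cx"],c["fy"]*q[1]/q[2]+c["cy"],q)
_,wd=read_camera("wrist")
for r in range(235,290,5):print(r,wd[r,262:294:4].round(3))
```

```text
[ 0.55911677 -0.07402852  0.10045561] 0.0036554717252510645
120 8 [ 0.553 -0.063  0.169]
122 8 [ 0.553 -0.064  0.164]
124 8 [ 0.553 -0.066  0.158]
126 8 [ 0.553 -0.061  0.154]
128 8 [ 0.553 -0.064  0.149]
130 8 [ 0.553 -0.065  0.144]
132 8 [ 0.553 -0.062  0.14 ]
134 7 [ 0.555 -0.067  0.133]
paddle [ 0.54604852 -0.02950127  0.06027658] [ 0.57285047 -0.01376973  0.13095462] [ 0.55988854 -0.01921595  0.1052923 ]
[[ 0.001 -0.28   0.96  -0.172]
 [ 0.    -0.96  -0.28   0.071]
 [ 1.     0.    -0.001 -0.   ]
 [ 0.     0.     0.     1.   ]] 318.87096218562215 275.51353204290086 205.9498006549751
tcp in wrist px 276.65079328118935 239.99903472229198 [6.60529184e-04 1.97760304e-02 1.85202458e-01 1.00000000e+00]
235 [0.246 0.244 0.242 0.245 0.245 0.247 0.246 0.245]
240 [0.247 0.246 0.247 0.246 0.247 0.247 0.248 0.246]
245 [0.252 0.253 0.252 0.252 0.253 0.253 0.253 0.252]
250 [0.144 0.145 0.145 0.145 0.144 0.145 0.145 0.145]
255 [0.14  0.139 0.14  0.139 0.14  0.14  0.14  0.139]
260 [0.136 0.136 0.135 0.136 0.135 0.135 0.135 0.136]
265 [0.13  0.131 0.131 0.13  0.13  0.132 0.132 0.13 ]
270 [0.126 0.127 0.124 0.127 0.126 0.128 0.127 0.127]
275 [0.121 0.122 0.122 0.122 0.123 0.123 0.123 0.122]
280 [0.119 0.119 0.12  0.118 0.118 0.119 0.119 0.12 ]
285 [0.113 0.113 0.118 0.117 0.119 0.118 0.113 0.113]
```

Both views agree that the visible fingertips end about 33 mm behind the nominal TCP, so they are at z≈0.133. I'll go 2.8 cm lower: whether the tip is where I see it or where the TCP says, it then meets the paddle and still clears the box. Then I'll push slowly and watch the force.

>>> {"name": "carry_out", "arguments": {
  "offset": [
    [1.4,0,0],
    [1.4,0,0],
    [0,0,0.8],
    [0,0,0.8],
    [0,0,0]
  ],
  "delta_rot": [
    [0,0,0],
    [0,0,0],
    [0,0,0],
    [0,0,0],
    [0,0,0]
  ]
}}

```text
time: 3.32
tool_pos: [0.5621, -0.0578, 0.0749]
tcp_rot: [-1.191, 1.219, 1.188]
wrist_force: [-0.3, -0.2, 0.4]
width: -0.002
```

>>> {"name": "carry_out", "arguments": {
  "offset": [
    [0,0,0.6],
    [0,0,0.6],
    [0,0,0.6],
    [0,0,0.6],
    [0,0,0]
  ],
  "delta_rot": [
    [0,0,0],
    [0,0,0],
    [0,0,0],
    [0,0,0],
    [0,0,0]
  ]
}}

```text
time: 3.73
tool_pos: [0.5617, -0.0342, 0.0732]
tcp_rot: [-1.191, 1.221, 1.189]
wrist_force: [0.7, -1.0, 0.7]
width: 0.001
```

```bash
python3 chk.py
python3 - <<'E'
from h import *
a,_=read_camera("top");b,_=read_camera("side")
o=np.zeros((450,800,3),np.uint8)
o[:,:400]=cv2.resize(a[150:240,320:400],(400,450),interpolation=3);o[:,400:]=cv2.resize(b[120:210,250:330],(400,450),interpolation=3)
cv2.imwrite("pics/mid.png",o[:,:,::-1])
E
```

```text
3.7333 [ 0.56173553 -0.03424429  0.07323158] [ 0.65182185 -1.04498981  0.74232011] [[0.001, -1.0, 0.026], [-0.0, 0.026, 1.0], [-1.0, -0.001, 0.0]]
box x,y,z mm -12.234031307460628 -0.5536963397799856 73.23158304643223
to start, cm [-2.67695227  0.05355025 -4.27655083]
```

View pics/mid.png

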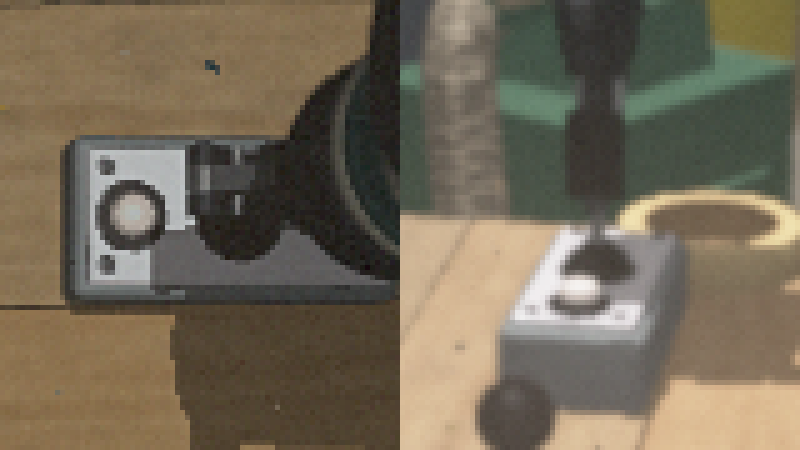

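Side view: the finger is right behind the paddle (595,110), about to tilt it, and Fy is about -1 N. I'll keep pushing.

>>> {"name": "carry_out", "arguments": {
  "offset": [
    [0,0,0.4],
    [0,0,0.4],
    [0,0,0.4],
    [0,0,0.4],
    [0,0,0]
  ],
  "delta_rot": [
    [0,0,0],
    [0,0,0],
    [0,0,0],
    [0,0,0],
    [0,0,0]
  ]
}}

```text
time: 4.25
tool_pos: [0.5614, -0.0188, 0.0725]
tcp_rot: [-1.189, 1.222, 1.19]
wrist_force: [0.7, -3.0, -0.0]
width: 0.002
```

>>> {"name": "carry_out", "arguments": {
  "offset": [
    [0,0,0.3],
    [0,0,0.3],
    [0,0,0],
    [0,0,0],
    [0,0,0]
  ],
  "delta_rot": [
    [0,0,0],
    [0,0,0],
    [0,0,0],
    [0,0,0],
    [0,0,0]
  ]
}}

```text
time: 4.67
tool_pos: [0.5617, -0.0133, 0.0728]
tcp_rot: [-1.189, 1.222, 1.19]
wrist_force: [-1.0, -3.3, -1.1]
width: 0.002
```

>>> {"name": "carry_out", "arguments": {
  "offset": [
    [0,0,0.3],
    [0,0,0.3],
    [0,0,0],
    [0,0,0],
    [0,0,0]
  ],
  "delta_rot": [
    [0,0,0],
    [0,0,0],
    [0,0,0],
    [0,0,0],
    [0,0,0]
  ]
}}

```text
time: 5.08
tool_pos: [0.5621, -0.0072, 0.0728]
tcp_rot: [-1.19, 1.222, 1.189]
wrist_force: [0.8, -4.2, -0.5]
width: 0.001
```

>>> {"name": "carry_out", "arguments": {
  "offset": [
    [0,0,0.2],
    [0,0,0],
    [0,0,0],
    [0,0,0],
    [0,0,0]
  ],
  "delta_rot": [
    [0,0,0],
    [0,0,0],
    [0,0,0],
    [0,0,0],
    [0,0,0]
  ]
}}

```text
time: 5.5
tool_pos: [0.5621, -0.0069, 0.0728]
tcp_rot: [-1.192, 1.223, 1.189]
wrist_force: [-0.6, -10.0, -0.5]
width: 0.002
```

The force jumped to 10 N and the TCP stalled at box-x of about +15 mm, which is where the stop was predicted. Now hold, with one look.

>>> {"name": "carry_out", "arguments": {
  "offset": [
    [0,0,0],
    [0,0,0],
    [0,0,0],
    [0,0,0],
    [0,0,0]
  ],
  "delta_rot": [
    [0,0,0],
    [0,0,0],
    [0,0,0],
    [0,0,0],
    [0,0,0]
  ]
}}

```text
time: 5.92
tool_pos: [0.5621, -0.0068, 0.0728]
tcp_rot: [-1.191, 1.223, 1.188]
wrist_force: [-0.4, -8.6, -0.5]
width: -0.002
```

```bash
python3 chk.py
python3 - <<'E'
from h import *
b,d=read_camera("side")
np.savez("hold.npz",b=b,d=d)
cv2.imwrite("pics/hold.png",cv2.resize(b[120:210,250:330],(400,450),interpolation=3)[:,:,::-1])
E
```

```text
5.9167 [ 0.56212002 -0.00684467  0.07278164] [-0.39464585 -8.62457224 -0.49933955] [[0.0, -1.0, 0.027], [-0.002, 0.027, 1.0], [-1.0, -0.0, -0.002]]
box x,y,z mm 15.166328785782433 -0.22590381793179862 72.78163977259463
to start, cm [-2.70451391  0.01882645 -7.02333886]
```

View pics/hold.png

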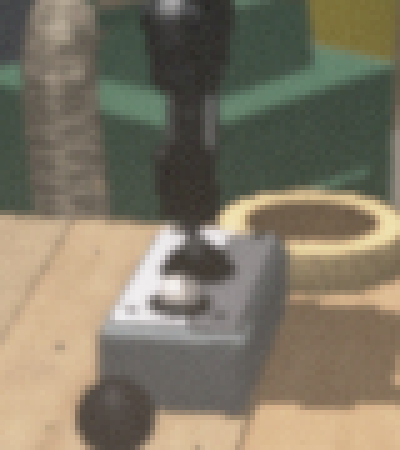

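The paddle is tilted towards the lamp end: its top dropped to (190,145) in the crop. I'll finish the hold, then back away.

>>> {"name": "carry_out", "arguments": {
  "offset": [
    [0,0,0],
    [0,0,0],
    [0,0,-0.9],
    [0,0,-0.9],
    [0,0,-0.9]
  ],
  "delta_rot": [
    [0,0,0],
    [0,0,0],
    [0,0,0],
    [0,0,0],
    [0,0,0]
  ]
}}

```text
time: 6.38
tool_pos: [0.5619, -0.0324, 0.0732]
tcp_rot: [-1.189, 1.22, 1.189]
wrist_force: [0.2, -0.1, 0.3]
width: -0.002
```

>>> {"name": "carry_out", "arguments": {
  "offset": [
    [0,0,-0.9],
    [0,0,-1],
    [0,0,-1.2],
    [0,0,-1.2],
    [0,0,0]
  ],
  "delta_rot": [
    [0,0,0],
    [0,0,0],
    [0,0,0],
    [0,0,0],
    [0,0,0]
  ]
}}

```text
time: 6.8
tool_pos: [0.5601, -0.0776, 0.0727]
tcp_rot: [-1.188, 1.223, 1.188]
wrist_force: [0.6, -0.1, -0.4]
width: -0.001
```

>>> {"name": "carry_out", "arguments": {
  "offset": [
    [-3,0,0],
    [-3,0,0],
    [-3,0,0],
    [-3,0,0],
    [0,0,0]
  ],
  "delta_rot": [
    [0,0,0],
    [0,0,0],
    [0,0,0],
    [0,0,0],
    [0,0,0]
  ]
}}

```text
time: 7.22
tool_pos: [0.5648, -0.076, 0.2005]
tcp_rot: [-1.196, 1.214, 1.18]
wrist_force: [1.2, 0.6, 1.2]
width: -0.004
```

```bash
python3 chk.py
python3 - <<'E'
from h import *
a,_=read_camera("top");b,_=read_camera("side")
o=np.zeros((450,800,3),np.uint8)
o[:300,:400]=cv2.resize(a[150:240,270:390],(400,300),interpolation=3);o[:,400:]=cv2.resize(b[120:210,250:330],(400,450),interpolation=3)
cv2.imwrite("pics/end.png",o[:,:,::-1])
E
```

```text
7.2167 [ 0.56476067 -0.07601291  0.20052   ] [1.22874582 0.63322786 1.21685958] [[0.012, -1.0, 0.027], [-0.002, 0.027, 1.0], [-1.0, -0.012, -0.001]]
box x,y,z mm -53.909914339175295 -4.663428120970047 200.52000081422443
to start, cm [10.04575128  0.58801339 -0.09584104]
```

View pics/end.png

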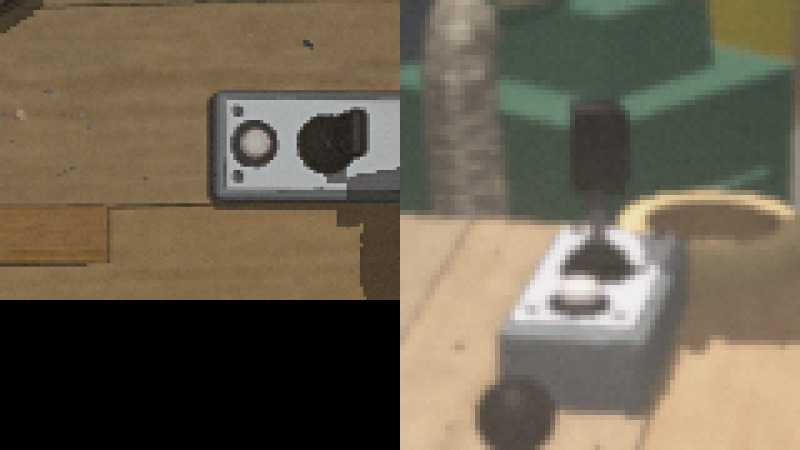

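The paddle is upright again, with its top at (600,100) in the crop as before. The ball lever hasn't moved, and the gripper is clear.

```bash
python3 -c "from workcell import *; print(finish_job())"
```

```text
the job is handed in; nothing more can be done
None
```

I pushed the paddle lever over to its stop at the lamp end (+y), held it for about a second, let it spring back, and handed the job in at about 7.3 s.

- **At the stop:** the finger stalled where I had worked out the stop would be. The push force rose from about 4 N to 10 N, and the side picture showed the paddle tilted towards the lamp.
- **Hold:** it lasted about 1 s, from roughly 5.1 s to 6.1 s. I didn't measure the exact moment the lever reached the stop.
- **After release:** the last pictures show the paddle upright as at the start. The ball lever looks unmoved, and the gripper is about 7 cm or more above the switch with no real contact force.
- **One disagreement:** both the side and wrist cameras put the visible fingertips about 33 mm behind the stated tool point. I lowered the tool by 28 mm so the push would work either way. The stall point fitted the tips being where the cameras showed them.

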